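# Unclamp a pinned bar and hold it up to the inspection camera

### The arm

A 6-joint arm with a two-finger parallel gripper is mounted at the origin on the work surface. World frame = base frame: x ahead of the robot, y to its left, z up, the work surface at z = 0. Lengths are in m, angles in rad, forces in N, time in s.
With the tool pointing down it reaches from about 0.35 to 0.85 m from the base axis. Payload 8.1 kg.
Tool frame: the origin (TCP) lies where the fingers leave the gripper's body, on its centre line; the fingertips stand 84 mm ahead of it and the grasp point (between the pads) lies 65 mm ahead of it (bot.tcp_to_tips is the distance from the TCP to the fingertips, in m); z points along the fingers, y is the direction in which the jaws open and shut (so a half turn about z gives the same grasp; the last joint's range is limited). The gripper opens to 93 mm and grips with 3 to 60 N. Pads are 15 mm wide; open, the fingers measure 128 mm over their backs; the gripper's body (75 mm by 188 mm) begins 65 mm behind the grasp point.
Start: joints at [-1.402, 0.13, 1.488, -0, 1.523, -0.085], TCP at [0.151, -0.581, 0.303] pointing down, gripper open.
Joint ranges: [-2.96, 2.96], [-0.89, 2.26], [0.02, 2.5], [-1.34, 4.48], [0, 2.73], [-2.66, 2.66]. Speed limits (rad/s): [2.39, 2.39, 2.79, 3.14, 3.14, 3.14].

### API

Orientations are given as a unit quaternion [x, y, z, w].
In Python, from station import telemetry, eyes, bot gives the robot as it stands. The module is installed in compiled form; this text tells all that it offers.
- The arm moves only by the tool play_rows, never from a script. Its argument "steps" is a list of rows, each an object with "xyz": the shift along the tool's x, y, z in cm, a list of three; "dr": the turn, a rotation vector about the tool's x, y, z in rad, a list of three; "claw": the opening, from 0 (shut) to 1 (fully open). A call has exactly 10 rows; each row is the pose to reach, as a shift and turn from the pose commanded when the call began, along the tool's axes at that moment; what a row does not reach only later rows make up. A row lasts 1/10 s, in which the tool goes at most 50 mm and 8.59 degrees, less where a joint would pass 70% of its speed; a pose out of reach is approached as far as the arm can. A call with a gripper value outside its range is refused whole. The fingers move at their own pace and stop on an object; "grip_force" is the grip in N (left out, the last holds). Time passes only in rows, so rows that repeat a pose let the fingers close, or fill a call up. It gives the time, the measured TCP pose, the force and the opening at its end, in the units of the state.
- telemetry.observe(): the state, without advancing time (a new reading comes with each control period).
- eyes.get_image(name): name is "side" or "top" or "wrist"; returns a dict with "image" (420x560x3 uint8, red, green, blue), "camera_matrix" (3x3 intrinsics, pixels), "R" (3x3) and "t" (3): a world point X has camera coordinates R X + t; the wrist camera has in their place "mount" (4x4, takes a point from camera to tool coordinates, whose origin is the TCP and whose axes are the flange's). Camera axes: x right, y down, z forward; pixel columns grow to the right and rows downward; lengths in m; the calibration is good to about 2 mm. A picture is of the moment at which its call begins: read the wrist's pose just before it. There is no depth.
- bot.finish_job(): hands the job in, once; it reports no verdict.
The state is a dict: "t": time; "joint_pos": joint angles; "qvel": joint speeds; "tau": joint torques, N m; "tcp_pos": TCP position; "tcp_rot": TCP orientation; "contact_force": force on the tool from outside, world axes, zero at the start; "wrist_torque": the same for the moment, N m; "gripper_width": finger opening in m.
Only numpy, scipy, OpenCV 4.12 (cv2) and the standard library are available. Lean on these libraries where they do the work, as an engineer would, in place of code of your own. Each camera call takes 0.05 s, during which the arm holds its last target.

### The job

Swing the red-knobbed cam lever of the holding fixture round to free the end clamp, then take the dark pinned bar out of its saddles and hold it up in front of the inspection camera: centred on the lens at lens height, directly above the yellow line on the camera's base, level and parallel to that line, right way up, with the row of brass pins facing the lens. Finish while still holding it there, steady in the gripper, with nothing else supporting it and the lever left in its free position. Do not pull at the bar while it is clamped, do not touch the camera stand, and leave the carton, jar, screwdriver and case where they are.

Things in the scene. Friction and masses are not known exactly. Their poses are not given: they have to be found in the camera images.
- fixture: Fixed holding fixture, base plate 90 x 225 x 12 mm. Origin on the table under the middle of the seat; the bar lies along its y in two steel saddles, 16 mm long, at y = -43 and +43 mm (floor 40 mm, cheeks 48 mm above the table, 1.5 mm play each side); the 70 mm between them is open for fingers. At its -y end an orange sliding clamp, 67 mm high, reaches over the bar's end when locked.
- clamp_lever (a joint): Cam lever angle about a vertical axis. 0 = locked: lever points to the fixture's -x, across the bar, clamp nose over the bar's end. 1.571 (stop) = free: lever points to the fixture's -y, in line with the bar, nose drawn 20 mm back. Grows anticlockwise from above; stays where left (friction 0.1 Nm, no spring). Starts at 0 to 0.2; bar is clear from about 1.3, so swing it right round.
- lever_pivot (a point): Point on the lever's turning axis, fixed to the fixture at its x = 0, y = -122 mm, 75 mm above the table.
- lever_knob (a point): Red knob on the lever's end: vertical cylinder 16 mm in diameter, free from the lever arm's top (55 mm above the table) to 90 mm above the table, 60 mm from the turning axis. This point lies on its axis, 75 mm above the table. Can be pinched from above or pushed sideways.
- bar: Dark loose bar, 0.10 to 0.21 kg: 14 mm wide (x), 130 mm long (y), 16 mm high (z, up). Origin at its centre, 48 mm above the table when seated. Its +x side has a row of seven flush brass pins; its +y end a white band. When seated its axes match the fixture's, 0 to 6 mm off middle towards +y. Take it from above at its middle, across the 14 mm.
- bar_white_end (a point): Centre of the bar's 8 mm white end band, 60.5 mm from the bar's centre along its +y.
- camera_stand: Fixed camera stand, grey base 290 x 100 x 12 mm (x from -50 to +240). Origin on the table under the focus point, mid yellow line (painted along its y). White camera on its +x side looks level along -x: lens axis 170 mm, camera top 195 mm above the table. Wanted: bar's x (pins) along the stand's +x, bar's y (white end) along its +y, i.e. to the right as seen from the lens.
- focus (a point): Focus point, where the bar's centre is wanted: on the lens axis, 170 mm above the table, above the middle of the yellow line, 121 mm in front of the lens. Axes parallel to the stand's.
- carton: Bystander: cardboard carton with a white band, 60 x 100 x 45 mm. Origin at the centre of its underside.
- jar: Bystander: amber glass jar with black lid, 56 mm in diameter, 70 mm high. Origin at the centre of its underside.
- screwdriver: Bystander: screwdriver with a red handle, 170 mm long, lying on the table.
- case: Bystander: blue plastic case, 100 x 160 x 45 mm. Origin at the centre of its underside.
There are look-alikes about, which are no part of the job. Of the things shaped like the bar, the dark steel one is meant. Leave any green look-alike of the fixture alone.

How it is judged:
On the way, in this order (a step that is already met when the one before it is completed fails the run):
1. the lever is swung to free while the bar still lies in its saddles (value of joint clamp_lever above 1.3 rad and distance of bar from where it was at the start of the episode below 0.012 m), for 0.1 s.
2. the bar is lifted clear of the fixture in the gripper (height (world z) of bar above 0.09 m and contact force between bar and the fingers above 0.5 N and contact force between bar and fixture below 0.1 N), for 0.1 s.
At the end, for the whole second after the job is handed in: Bar held still in the gripper, its centre within 13 mm of the focus point along each stand axis, level within 0.12 rad, parallel to the yellow line within 0.14 rad, pins to the lens, touching neither fixture nor stand; lever still above 1.3 rad (x of bar in the frame of focus between -0.013 and 0.013 m and y of bar in the frame of focus between -0.013 and 0.013 m and z of bar in the frame of focus between -0.013 and 0.013 m and angle between bar's own z axis and vertical below 0.12 rad and angle between the y axis of bar and the y axis of camera_stand, either way round below 0.14 rad and y of bar_white_end in the frame of focus above 0.03 m and linear speed of bar below 0.02 m/s and angular speed of bar below 0.15 rad/s and contact force between bar and the fingers above 0.5 N and contact force between bar and fixture below 0.1 N and contact force between bar and camera_stand below 0.1 N and value of joint clamp_lever above 1.3 rad); the arm keeps its last pose, push and grip.
It fails at once if the bar is pulled about while still clamped (value of joint clamp_lever below 1 rad and distance of bar from where it was at the start of the episode above 0.015 m).
It fails at once if the camera stand is touched (contact force between camera_stand and the fingers above 1.5 N or contact force between camera_stand and the arm above 1.5 N or contact force between camera_stand and bar above 1.5 N).
It fails at once if a bystander is disturbed (moved over 20 mm) (distance of any of carton, jar, screwdriver, case from where it was at the start of the episode above 0.02 m).
It also fails if it takes over 51 s, if anything falls off the work surface, if the arm or the gripper's body presses on something with over 40 N, if the wrist force passes 120 N, or if a joint passes its speed limit or range.

## Working session

There is one attempt and no reset: what is moved stays moved. The work goes in short steps, Python scripts to look and compute and a tool call to move; the robot and the scene stay as the last step left them, time stands still between calls to the robot, and variables do not carry over. Pictures are saved under pics/ and viewed, and the job is handed in when it is done.

Besides the shell and the picture viewer there is one more tool, called as a command line: name --argument value ..., lists and objects as JSON in quotes. play_rows: Moves the arm, as the interface text tells. Its arguments: {"type":"object","properties":{"steps":{"type":"array","items":{"type":"object","properties":{"xyz":{"type":"array","items":{"type":"number"}},"dr":{"type":"array","items":{"type":"number"}},"claw":{"type":"number"}}}},"grip_force":{"type":"number"}},"required":["steps"]}

```bash
mkdir -p pics; python3 - <<'E'
from station import telemetry, eyes, bot
import cv2, pickle
print(telemetry.observe()); print(bot.tcp_to_tips)
for n in ["side","top","wrist"]:
    d=eyes.get_image(n); pickle.dump(d,open(f"{n}0.pkl","wb"))
    cv2.imwrite(f"pics/{n}0.png",d["image"][:,:,::-1])
    print(n,{k:v for k,v in d.items() if k!="image"})
E
```

```text
{'t': 0.0, 'joint_pos': array([-1.40241187e+00,  1.31136306e-01,  1.48928947e+00, -4.28438111e-05,
        1.52297852e+00, -8.54148326e-02]), 'qvel': array([-0.0009668 ,  0.00090237,  0.00066261,  0.00066296,  0.00011563,
       -0.00073219]), 'tau': array([ 3.01986831e-03, -5.59841144e+01, -4.91751945e+01,  7.69541832e-02,
        3.56232037e-02, -1.57857198e-04]), 'tcp_pos': array([ 0.15058085, -0.58036746,  0.30169655]), 'tcp_rot': array([ 9.91958500e-01,  1.26560312e-01, -5.89451844e-05, -9.04156091e-04]), 'contact_force': array([-0.33868479, -0.32425676, -0.39880514]), 'wrist_torque': array([ 0.03314954, -0.09078348, -0.01250463]), 'gripper_width': 0.09287958461092413}
0.0841
side {'camera_matrix': array([[420.9633607 ,   0.        , 277.02154554],
       [  0.        , 420.9633607 , 214.01665152],
       [  0.        ,   0.        ,   1.        ]]), 'R': array([[ 0.95369983, -0.3001692 , -0.01884388],
       [-0.20146749, -0.59107138, -0.78105408],
       [ 0.2233103 ,  0.74868756, -0.62417901]]), 't': array([-0.48470162,  0.24787586,  0.908179  ])}
top {'camera_matrix': array(
[... 179 characters left out ...]
9972031,  0.02112262],
       [-0.99741882, -0.01210784, -0.07077495],
       [ 0.0710109 , -0.02031527, -0.99726864]]), 't': array([0.05439565, 0.53902561, 1.54678685])}
wrist {'camera_matrix': array([[340.58308103,   0.        , 284.12890927],
       [  0.        , 340.58308103, 204.09624992],
       [  0.        ,   0.        ,   1.        ]]), 'mount': array([[-1.30643312e-04, -9.64884268e-01, -2.62675335e-01,
         7.36627098e-02],
       [ 9.99998798e-01,  2.79800413e-04, -1.52514575e-03,
        -2.16118053e-04],
       [ 1.54508581e-03, -2.62675218e-01,  9.64883072e-01,
        -8.20916329e-02],
       [ 0.00000000e+00,  0.00000000e+00,  0.00000000e+00,
         1.00000000e+00]])}
```

View pics/top0.png

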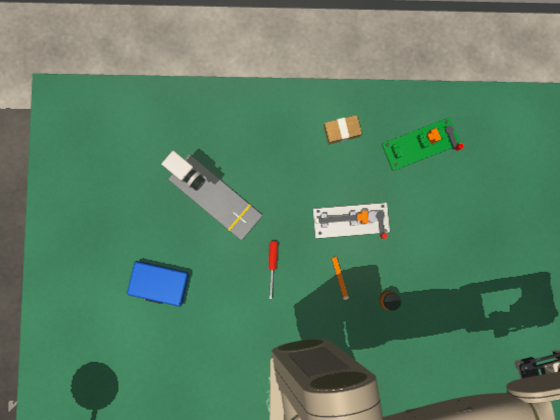

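View pics/side0.png

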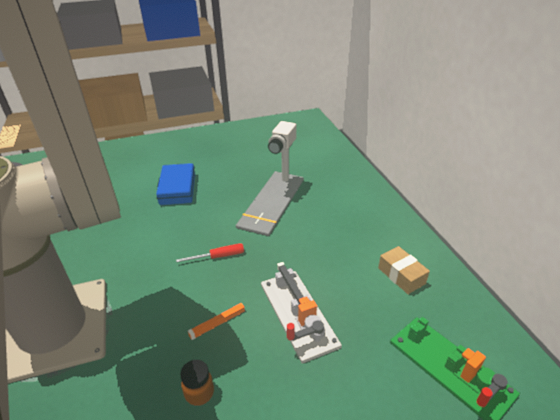

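View pics/wrist0.png

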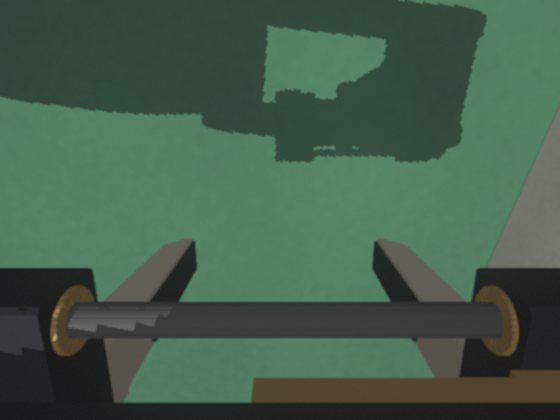

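```bash
python3 - <<'E'
import cv2
a=cv2.imread("pics/top0.png")
def crop(a,x,y,w,h,s,n):
    cv2.imwrite(n,cv2.resize(a[y:y+h,x:x+w],None,fx=s,fy=s,interpolation=cv2.INTER_CUBIC))
crop(a,300,190,100,60,8,"pics/tf.png"); crop(a,155,140,120,110,5,"pics/tc.png")
b=cv2.imread("pics/side0.png"); crop(b,230,110,130,250,2.4,"pics/sf.png")
E
```

```text
(no output)
```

View pics/tf.png

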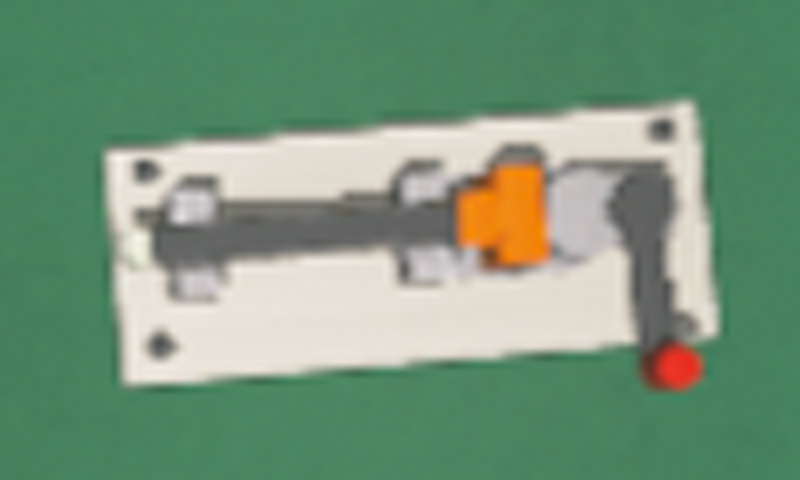

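View pics/tc.png

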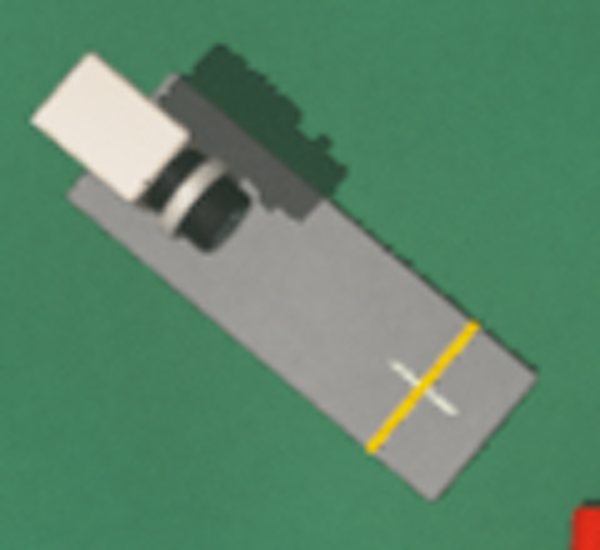

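View pics/sf.png

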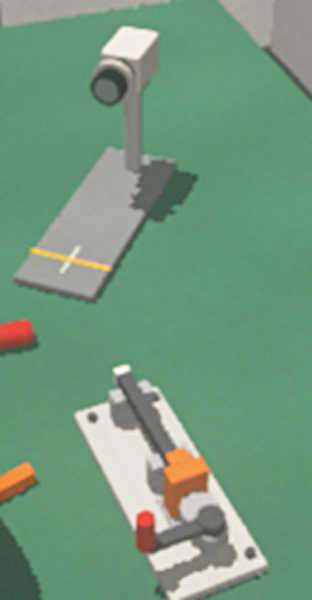

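```bash
cat > h.py <<'E'
import numpy as np,pickle
def cam(n):
    d=pickle.load(open(f"{n}.pkl","rb")); return d["camera_matrix"],d["R"],d["t"]
def px2w(c,uv,z):
    K,R,t=c; d=R.T@np.linalg.inv(K)@np.array([uv[0],uv[1],1.]); o=-R.T@t
    return o+d*(z-o[2])/d[2]
def w2px(c,X):
    K,R,t=c; p=K@(R@np.asarray(X)+t); return p[:2]/p[2]
E
python3 - <<'E'
from h import *
T=cam("top0");S=cam("side0")
f=lambda p,s,x,y:((p[0]+.5)/s-.5+x,(p[1]+.5)/s-.5+y)
P=[px2w(T,f(p,8,300,190),.012) for p in [(107,150),(693,102),(717,337),(125,385)]]
print(np.round(P,4)); P=np.array(P)
# plate sides
print("len",np.linalg.norm(P[0]-P[1]),np.linalg.norm(P[3]-P[2]),np.linalg.norm(P[0]-P[3]),np.linalg.norm(P[1]-P[2]))
yd=(P[0]-P[1]+P[3]-P[2])[:2]; ang=np.arctan2(yd[1],yd[0])-np.pi/2; print("yaw fixture",ang, "mid",P.mean(0))
print("knob top",px2w(T,f((679,368),8,300,190),.090))
print("pivot",px2w(T,f((641,200),8,300,190),.065))
print("band",px2w(T,f((140,248),8,300,190),.056))
print("bar mid @saddles", [px2w(T,f(p,8,300,190),.048) for p in [(194,240),(424,223)]])
Q=np.array([px2w(T,f(p,5,155,140),.012) for p in [(475,325),(371,450),(537,375),(433,500),(70,195),(423,387)]])
print(np.round(Q,4))
d=Q[1]-Q[0];print("yellow len",np.linalg.norm(d),"ang",np.arctan2(d[1],d[0]))
print("long side",Q[4]-Q[3],np.linalg.norm(Q[4]-Q[3]),np.arctan2(*(Q[4]-Q[3])[[1,0]]))
d=Q[3]-Q[2];print(np.arctan2(d[1],d[0]))
# side view
g=lambda p:f(p,2.4,230,110)
print("side yellow",[px2w(S,g(p),.012) for p in [(31,250),(110,269)]],"cross",px2w(S,g((70,260)),.012))
print("side knob top",px2w(S,g((146,516)),.09),"band",px2w(S,g((121,371)),.056))
print("side plate",[px2w(S,g(p),.012) for p in [(76,411),(269,564),(150,392)]])
E
```

```text
[[ 0.5486 -0.0145  0.012 ]
 [ 0.5695 -0.2362  0.012 ]
 [ 0.4808 -0.245   0.012 ]
 [ 0.4603 -0.022   0.012 ]]
len 0.22261764877047097 0.22400687540086467 0.08863153560885254 0.08915127455743004
yaw fixture 0.09291745336181112 mid [ 0.51479615 -0.12942451  0.012     ]
knob top [ 0.46689716 -0.21455043  0.09      ]
pivot [ 0.52860366 -0.20594449  0.065     ]
band [ 0.50942029 -0.02388394  0.056     ]
bar mid @saddles [array([ 0.51302944, -0.04434691,  0.048     ]), array([ 0.52029566, -0.12909916,  0.048     ])]
[[0.5575 0.1762 0.012 ]
 [0.4816 0.2372 0.012 ]
 [0.5278 0.1385 0.012 ]
 [0.4521 0.1996 0.012 ]
 [0.6329 0.4206 0.012 ]
 [0.5197 0.2067 0.012 ]]
yellow len 0.09733735926209944 ang 2.464421791254396
long side [0.18076882 0.22104632 0.        ] 0.2855500743377844 0.8853033258110223
2.4623437799523966
side yellow [array([0.48217938, 0.23983477, 0.012     ]), array([0.55976437, 0.17653322, 0.012     ])] cross [0.52067227 0.20707936 0.012     ]
side knob top [ 0.46948903 -0.21398475  0.09      ] band [ 0.5092742  -0.02400556  0.056     ]
side plate [array([ 0.46347925, -0.02050204,  0.012     ]), array([ 0.57084241, -0.23764831,  0.012     ]), array([ 0.5404116 , -0.01951366,  0.012     ])]
```

```bash
cat >> h.py <<'E'
from scipy.spatial.transform import Rotation as Ro
def down(a):  # tool pointing down, tool y at world angle a
    y=np.array([np.cos(a),np.sin(a),0]); z=np.array([0,0,-1.]); x=np.cross(y,z)
    return Ro.from_matrix(np.column_stack([x,y,z]))
def rel(st,p,a):
    R=Ro.from_quat(st["tcp_rot"]); d=R.inv().apply(np.asarray(p)-st["tcp_pos"])*100
    return np.round(d,2),np.round((R.inv()*down(a)).as_rotvec(),3)
E
python3 - <<'E'
from h import *
from station import telemetry
st=telemetry.observe()
print(rel(st,[.468,-.2143,.27],-1.43))
E
```

```text
(array([ 39.92, -27.47,   3.24]), array([-0.001, -0.   ,  0.113]))
```

play_rows --steps '[{"xyz": [1,-0.7,0],"dr": [0,0,0],"claw": 0.6},{"xyz": [3,-2.1,0.2],"dr": [0,0,0.01],"claw": 0.6},{"xyz": [6,-4.2,0.5],"dr": [0,0,0.02],"claw": 0.6},{"xyz": [10,-7,0.8],"dr": [0,0,0.03],"claw": 0.6},{"xyz": [14,-9.8,1.2],"dr": [0,0,0.04],"claw": 0.6},{"xyz": [18,-12.6,1.5],"dr": [0,0,0.05],"claw": 0.6},{"xyz": [22,-15.4,1.8],"dr": [0,0,0.06],"claw": 0.6},{"xyz": [25,-17.5,2.1],"dr": [0,0,0.07],"claw": 0.6},{"xyz": [27,-18.9,2.3],"dr": [0,0,0.08],"claw": 0.6},{"xyz": [28,-19.6,2.4],"dr": [0,0,0.09],"claw": 0.6}]'

```text
t: 1.15
tcp_pos: [0.3738, -0.318, 0.2784]
tcp_rot: [0.997, 0.083, 0.0, -0.0]
contact_force: [0.2, 0.1, -0.4]
gripper_width: 0.0561
```

```bash
cat > look.py <<'E'
import sys,cv2,pickle
from h import *
from station import telemetry,eyes
st=telemetry.observe()
for n in sys.argv[2:]:
    st=telemetry.observe(); d=eyes.get_image(n)
    if n=="wrist":
        T=np.eye(4);T[:3,:3]=Ro.from_quat(st["tcp_rot"]).as_matrix();T[:3,3]=st["tcp_pos"]
        M=np.linalg.inv(T@d["mount"]); d["R"]=M[:3,:3]; d["t"]=M[:3,3]
    pickle.dump(d,open(f"{n}{sys.argv[1]}.pkl","wb"))
    cv2.imwrite(f"pics/{n}{sys.argv[1]}.png",d["image"][:,:,::-1])
print({k:np.round(st[k],4) for k in("t","tcp_pos","tcp_rot","gripper_width","contact_force","joint_pos")})
E
python3 look.py 1 wrist
```

```text
{'t': np.float64(1.15), 'tcp_pos': array([ 0.3738, -0.318 ,  0.2784]), 'tcp_rot': array([ 9.966e-01,  8.290e-02,  2.000e-04, -4.000e-04]), 'gripper_width': np.float64(0.0561), 'contact_force': array([ 0.211 ,  0.1268, -0.42  ]), 'joint_pos': array([-8.0980e-01, -1.5640e-01,  1.8168e+00,  7.0000e-04,  1.4815e+00,
        5.9490e-01])}
```

View pics/wrist1.png

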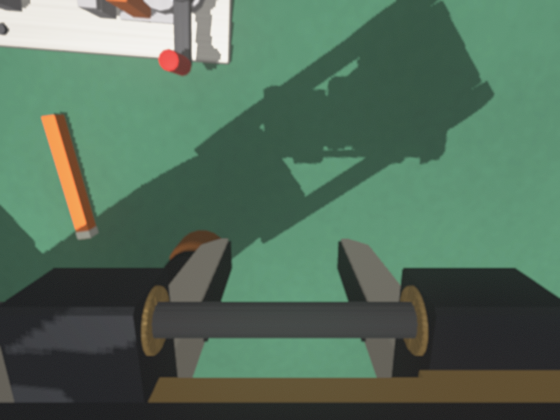

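```bash
python3 - <<'E'
from h import *
from station import telemetry
W=cam("wrist1"); print(px2w(W,(170,61),.09), px2w(W,(229,62),.012))
st=telemetry.observe()
print(rel(st,[.468,-.2143,.25],-1.43))
E
```

```text
[ 0.46786904 -0.21580621  0.09      ] [ 0.48244737 -0.24548419  0.012     ]
(array([10.94, -8.63,  2.85]), array([-0.001, -0.001,  0.025]))
```

play_rows --steps '[{"xyz": [1,-0.8,0.1],"dr": [0,0,0],"claw": 0.5},{"xyz": [2.5,-2,0.3],"dr": [0,0,0],"claw": 0.5},{"xyz": [5,-4,0.6],"dr": [0,0,0],"claw": 0.5},{"xyz": [7.5,-6,1],"dr": [0,0,0],"claw": 0.5},{"xyz": [9.5,-7.5,1.5],"dr": [0,0,0],"claw": 0.5},{"xyz": [10.5,-8.3,2],"dr": [0,0,0.02],"claw": 0.5},{"xyz": [10.9,-8.6,2.5],"dr": [0,0,0.02],"claw": 0.5},{"xyz": [10.9,-8.6,2.8],"dr": [0,0,0.02],"claw": 0.5},{"xyz": [10.9,-8.6,2.8],"dr": [0,0,0.02],"claw": 0.5},{"xyz": [10.9,-8.6,2.8],"dr": [0,0,0.02],"claw": 0.5}]'

```text
t: 2.2
tcp_pos: [0.4656, -0.2188, 0.2508]
tcp_rot: [0.997, 0.071, -0.0, 0.0]
contact_force: [0.5, 0.8, -0.0]
gripper_width: 0.0465
```

```bash
python3 look.py 2 wrist
```

```text
{'t': np.float64(2.2), 'tcp_pos': array([ 0.4656, -0.2188,  0.2508]), 'tcp_rot': array([ 9.974e-01,  7.140e-02, -0.000e+00,  1.000e-04]), 'gripper_width': np.float64(0.0465), 'contact_force': array([ 0.5163,  0.7866, -0.0358]), 'joint_pos': array([-5.3890e-01, -7.1900e-02,  1.7898e+00, -2.0000e-04,  1.4236e+00,
        8.8890e-01])}
```

View pics/wrist2.png

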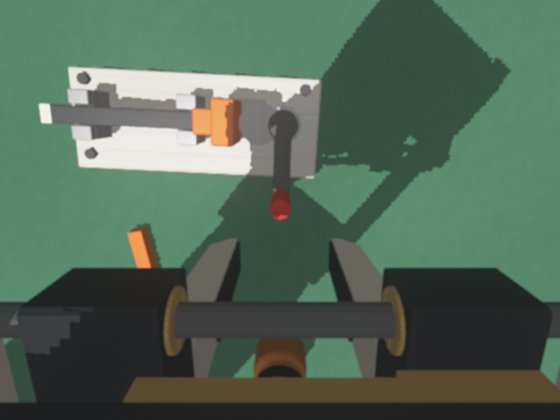

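```bash
python3 - <<'E'
import cv2
a=cv2.imread("pics/wrist2.png")
cv2.imwrite("pics/w2c.png",cv2.resize(a[55:230,30:330],None,fx=2.66,fy=2.66,interpolation=cv2.INTER_CUBIC))
E
```

```text
(no output)
```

View pics/w2c.png

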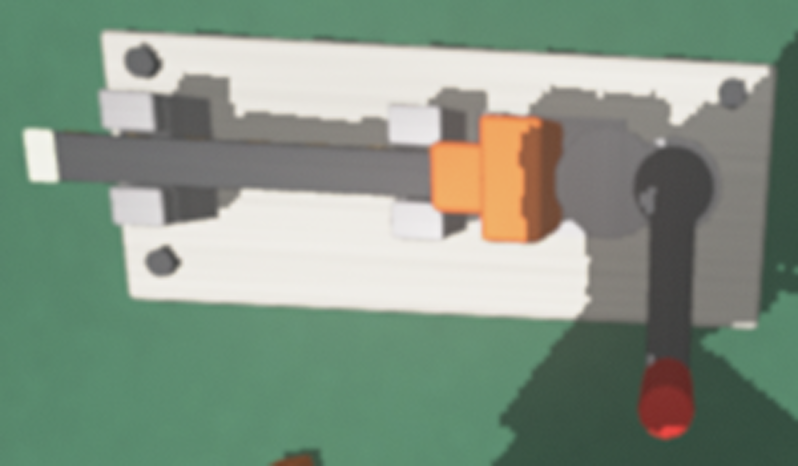

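```bash
python3 - <<'E'
from h import *
W=cam("wrist2"); s=2.66
g=lambda x,y:((x+.5)/s-.5+30,(y+.5)/s-.5+55)
P=np.array([px2w(W,g(*p),.012) for p in [(102,32),(775,66),(755,327),(132,297)]])
print(np.round(P,4),[np.linalg.norm(P[i]-P[i-1]) for i in range(4)],P.mean(0))
y=(P[0]+P[3]-P[1]-P[2]);print("yaw",np.arctan2(y[1],y[0])-np.pi/2)
x=(P[0]-P[3]+P[1]-P[2]);print("yaw",np.arctan2(x[1],x[0]))
print("knob top",px2w(W,g(667,411),.09)," pivot",px2w(W,g(674,189),.065))
B=np.array([px2w(W,g(*p),.056) for p in [(25,129),(31,183),(55,131),(60,183),(430,145),(430,197)]]);print(np.round(B,4))
e0=(B[0]+B[1])/2; m=(B[4]+B[5])/2; d=e0-m; d/=np.linalg.norm(d); print("bar yaw",np.arctan2(d[1],d[0])-np.pi/2,"centre",e0-d*.065, "band",np.linalg.norm(B[2]-B[0]),"w",np.linalg.norm(B[4]-B[5]))
C=np.array([px2w(W,g(*p),.048) for p in [(128,110),(137,206),(415,124),(417,220)]]); print("saddles",(C[0]+C[1])/2,(C[2]+C[3])/2,C.mean(0))
E
```

```text
[[ 0.5487 -0.0138  0.012 ]
 [ 0.57   -0.2361  0.012 ]
 [ 0.4818 -0.2441  0.012 ]
 [ 0.4608 -0.0224  0.012 ]] [np.float64(0.08835275502505556), np.float64(0.22331909415959292), np.float64(0.08855595861791636), np.float64(0.22268733067899507)] [ 0.51531914 -0.12912086  0.012     ]
yaw 0.09475325050193928
yaw 0.09365485724856644
knob top [ 0.46856402 -0.21494415  0.09      ]  pivot [ 0.52765156 -0.20836029  0.065     ]
[[ 0.5172 -0.0175  0.056 ]
 [ 0.5017 -0.0185  0.056 ]
 [ 0.5179 -0.0262  0.056 ]
 [ 0.503  -0.0271  0.056 ]
 [ 0.5296 -0.1354  0.056 ]
 [ 0.5146 -0.1365  0.056 ]]
bar yaw 0.10662233452092651 centre [ 0.51637202 -0.0826303   0.056     ] band 0.008726241354297204 w 0.01501118395870668
saddles [ 0.51242124 -0.04399974  0.048     ] [ 0.52056913 -0.12970006  0.048     ] [ 0.51649518 -0.0868499   0.048     ]
```

```bash
python3 - <<'E'
from h import *
from station import telemetry
st=telemetry.observe()
print(rel(st,[.4685,-.2145,.147],-1.46))
E
```

```text
(array([ 0.34, -0.39, 10.4 ]), array([ 0.   , -0.   ,  0.032]))
```

play_rows --steps '[{"xyz": [0.3,-0.4,0.5],"dr": [0,0,0.03],"claw": 0.5},{"xyz": [0.3,-0.4,2],"dr": [0,0,0.03],"claw": 0.5},{"xyz": [0.3,-0.4,4],"dr": [0,0,0.03],"claw": 0.5},{"xyz": [0.3,-0.4,6],"dr": [0,0,0.03],"claw": 0.5},{"xyz": [0.3,-0.4,8],"dr": [0,0,0.03],"claw": 0.5},{"xyz": [0.3,-0.4,9.5],"dr": [0,0,0.03],"claw": 0.5},{"xyz": [0.3,-0.4,10.2],"dr": [0,0,0.03],"claw": 0.4},{"xyz": [0.3,-0.4,10.3],"dr": [0,0,0.03],"claw": 0.3},{"xyz": [0.3,-0.4,10.3],"dr": [0,0,0.03],"claw": 0.24},{"xyz": [0.3,-0.4,10.3],"dr": [0,0,0.03],"claw": 0.24}]' --grip_force 10

```text
t: 3.25
tcp_pos: [0.469, -0.2141, 0.1488]
tcp_rot: [0.998, 0.057, 0.001, 0.0]
contact_force: [0.6, 0.2, -0.0]
gripper_width: 0.0232
```

```bash
python3 look.py 3 wrist; python3 - <<'E'
from h import *
from station import telemetry
st=telemetry.observe()
print(np.arctan2(*Ro.from_quat(st["tcp_rot"]).as_matrix()[[1,0],1]))
c=np.array([.528,-.2083]);y=.0945
for th in np.arange(.1,1.66,.15).tolist()+[1.55,1.6]:
    a=np.pi+y+th; p=c+.06*np.array([np.cos(a),np.sin(a)])
    print(round(th,2),*rel(st,[*p,st["tcp_pos"][2]],-np.pi/2+y+th))
E
```

```text
{'t': np.float64(3.25), 'tcp_pos': array([ 0.469 , -0.2141,  0.1488]), 'tcp_rot': array([9.984e-01, 5.690e-02, 8.000e-04, 5.000e-04]), 'gripper_width': np.float64(0.0232), 'contact_force': array([ 0.6302,  0.2425, -0.0148]), 'joint_pos': array([-0.5277,  0.0336,  1.8816,  0.    ,  1.2246,  0.9292])}
-1.4569129299801291
0.1 [-0.06  0.57  0.  ] [ 0.001 -0.001 -0.081]
0.25 [0.08 1.46 0.  ] [ 0.001 -0.001 -0.231]
0.4 [0.35 2.32 0.  ] [ 0.001 -0.001 -0.381]
0.55 [0.75 3.13 0.  ] [ 0.002 -0.001 -0.531]
0.7 [1.26 3.87 0.01] [ 0.002 -0.001 -0.681]
0.85 [1.88 4.52 0.01] [ 0.002 -0.001 -0.831]
1.0 [2.59 5.08 0.01] [ 0.002 -0.001 -0.981]
1.15 [3.37 5.52 0.01] [ 2.000e-03 -1.000e-03 -1.131e+00]
1.3 [4.21 5.84 0.01] [ 2.000e-03 -1.000e-03 -1.281e+00]
1.45 [5.09 6.03 0.01] [ 0.002 -0.    -1.431]
1.6 [5.98 6.09 0.02] [ 0.002 -0.    -1.581]
1.55 [5.68 6.09 0.02] [ 0.002 -0.    -1.531]
1.6 [5.98 6.09 0.02] [ 0.002 -0.    -1.581]
```

View pics/wrist3.png

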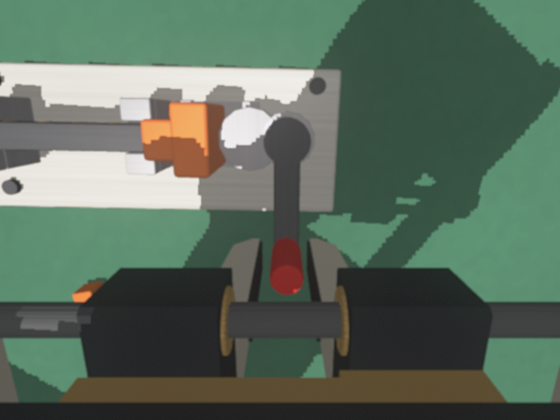

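play_rows --steps '[{"xyz": [-0.1,0.6,0],"dr": [0,0,-0.08],"claw": 0.24},{"xyz": [0,1,0],"dr": [0,0,-0.15],"claw": 0.24},{"xyz": [0.1,1.5,0],"dr": [0,0,-0.23],"claw": 0.24},{"xyz": [0.2,1.9,0],"dr": [0,0,-0.31],"claw": 0.24},{"xyz": [0.35,2.3,0],"dr": [0,0,-0.38],"claw": 0.24},{"xyz": [0.55,2.75,0],"dr": [0,0,-0.46],"claw": 0.24},{"xyz": [0.75,3.15,0],"dr": [0,0,-0.53],"claw": 0.24},{"xyz": [1,3.5,0],"dr": [0,0,-0.61],"claw": 0.24},{"xyz": [1.25,3.85,0],"dr": [0,0,-0.68],"claw": 0.24},{"xyz": [1.25,3.85,0],"dr": [0,0,-0.68],"claw": 0.24}]'

```text
t: 4.3
tcp_pos: [0.4856, -0.251, 0.1485]
tcp_rot: [0.922, 0.387, 0.0, 0.0]
contact_force: [-0.3, -0.1, 0.1]
gripper_width: 0.0224
```

```bash
python3 look.py 4 wrist top; python3 - <<'E'
from h import *
from station import telemetry
st=telemetry.observe()
c=np.array([.528,-.2083]);y=.0945
for th in np.arange(.8,1.66,.1).tolist():
    a=np.pi+y+th; p=c+.06*np.array([np.cos(a),np.sin(a)])
    print(round(th,2),*rel(st,[*p,st["tcp_pos"][2]],-np.pi/2+y+th))
E
```

```text
{'t': np.float64(4.35), 'tcp_pos': array([ 0.4856, -0.2508,  0.1484]), 'tcp_rot': array([9.226e-01, 3.858e-01, 3.000e-04, 5.000e-04]), 'gripper_width': np.float64(0.0224), 'contact_force': array([ 0.2159,  0.1891, -0.3622]), 'joint_pos': array([-5.7070e-01,  1.1620e-01,  1.7953e+00,  1.0000e-04,  1.2289e+00,
        2.0790e-01])}
0.8 [0.04 0.66 0.  ] [ 0.001 -0.    -0.103]
0.9 [0.13 1.25 0.  ] [ 0.001 -0.    -0.203]
1.0 [0.28 1.83 0.  ] [ 0.001 -0.    -0.303]
1.1 [0.49 2.39 0.  ] [ 0.001 -0.    -0.403]
1.2 [0.75 2.93 0.  ] [ 0.001 -0.    -0.503]
1.3 [1.06 3.44 0.  ] [ 0.001  0.    -0.603]
1.4 [1.43 3.92 0.  ] [ 0.001  0.    -0.703]
1.5 [1.84 4.36 0.  ] [ 0.001  0.    -0.803]
1.6 [2.29 4.75 0.01] [ 0.001  0.    -0.903]
```

View pics/wrist4.png

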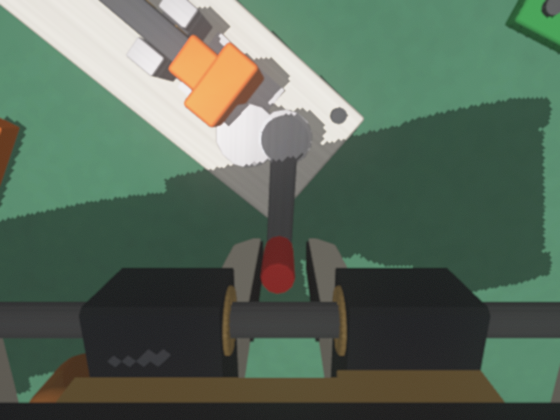

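play_rows --steps '[{"xyz": [0,0.5,0],"dr": [0,0,-0.08],"claw": 0.24},{"xyz": [0.1,1,0],"dr": [0,0,-0.16],"claw": 0.24},{"xyz": [0.2,1.5,0],"dr": [0,0,-0.25],"claw": 0.24},{"xyz": [0.35,2.1,0],"dr": [0,0,-0.35],"claw": 0.24},{"xyz": [0.6,2.65,0],"dr": [0,0,-0.45],"claw": 0.24},{"xyz": [0.9,3.2,0],"dr": [0,0,-0.55],"claw": 0.24},{"xyz": [1.25,3.7,0],"dr": [0,0,-0.65],"claw": 0.24},{"xyz": [1.65,4.15,0],"dr": [0,0,-0.75],"claw": 0.24},{"xyz": [2.05,4.55,0],"dr": [0,0,-0.85],"claw": 0.24},{"xyz": [2.3,4.75,0],"dr": [0,0,-0.9],"claw": 0.24}]'

```text
t: 5.4
tcp_pos: [0.5353, -0.2675, 0.148]
tcp_rot: [0.662, 0.75, -0.0, 0.0]
contact_force: [-1.9, -0.6, 1.0]
gripper_width: 0.0222
```

```bash
python3 look.py 5 wrist
```

```text
{'t': np.float64(5.4), 'tcp_pos': array([ 0.5353, -0.2675,  0.148 ]), 'tcp_rot': array([ 6.616e-01,  7.499e-01, -2.000e-04,  1.000e-04]), 'gripper_width': np.float64(0.0222), 'contact_force': array([-1.8992, -0.5592,  0.9964]), 'joint_pos': array([-5.4890e-01,  2.4960e-01,  1.6449e+00, -5.0000e-04,  1.2470e+00,
       -6.7380e-01])}
```

View pics/wrist5.png

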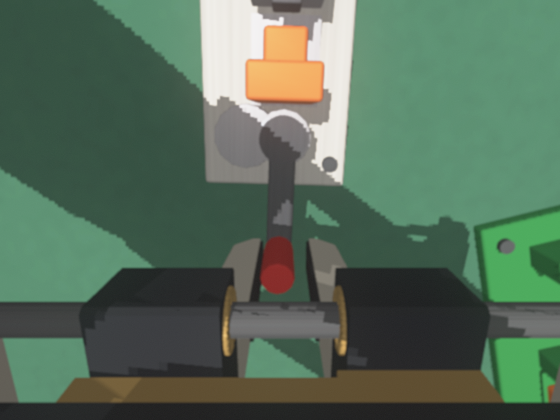

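play_rows --steps '[{"xyz": [0.1,0.2,0],"dr": [0,0,0],"claw": 0.24},{"xyz": [0.1,0.2,0],"dr": [0,0,0],"claw": 0.24},{"xyz": [0,-0.1,0],"dr": [0,0,0],"claw": 0.4},{"xyz": [0,-0.1,0],"dr": [0,0,0],"claw": 0.4},{"xyz": [0,-0.1,-1],"dr": [0,0,0],"claw": 0.5},{"xyz": [0,-0.1,-3],"dr": [0,0,0],"claw": 0.5},{"xyz": [0,-0.1,-6],"dr": [0,0,0],"claw": 0.5},{"xyz": [0,-0.1,-9],"dr": [0,0,0],"claw": 0.5},{"xyz": [2,-0.1,-10],"dr": [0,0,0],"claw": 0.5},{"xyz": [4,-0.1,-10],"dr": [0,0,0],"claw": 0.5}]'

```text
t: 6.45
tcp_pos: [0.5305, -0.228, 0.2512]
tcp_rot: [0.663, 0.749, 0.001, 0.003]
contact_force: [-0.8, 0.3, -0.5]
gripper_width: 0.0464
```

```bash
python3 look.py 6 wrist; python3 - <<'E'
from h import *
from station import telemetry
st=telemetry.observe()
print(rel(st,[.516,-.083,.20],.0945))
E
```

```text
{'t': np.float64(6.45), 'tcp_pos': array([ 0.5305, -0.228 ,  0.2512]), 'tcp_rot': array([0.6628, 0.7488, 0.0008, 0.0026]), 'gripper_width': np.float64(0.0464), 'contact_force': array([-0.7539,  0.3026, -0.539 ]), 'joint_pos': array([-4.9490e-01,  9.4500e-02,  1.6214e+00,  4.0000e-04,  1.4202e+00,
       -6.1650e-01])}
(array([14.21,  0.38,  4.92]), array([ 0.002, -0.001,  0.029]))
```

View pics/wrist6.png

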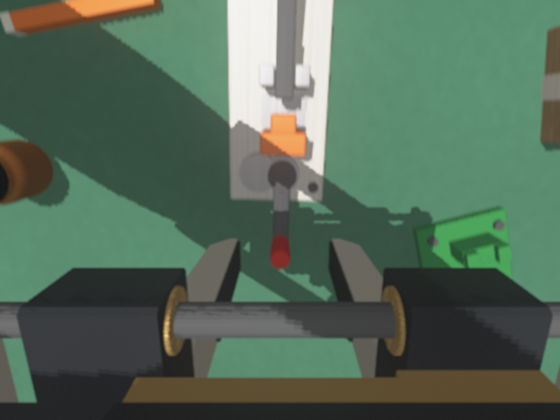

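```bash
python3 - <<'E'
import cv2
a=cv2.imread("pics/wrist6.png")
cv2.imwrite("pics/w6c.png",cv2.resize(a[0:280,220:340],None,fx=2.1,fy=2.1,interpolation=cv2.INTER_CUBIC))
from h import *
W=cam("wrist6")
k=px2w(W,(279.5,257),.09);c=np.array([.528,-.2083])
print(k,np.arctan2(k[1]-c[1],k[0]-c[0])+np.pi-.0945)
for p in [(277,0),(297.5,0),(278,90),(294,90)]: print(px2w(W,p,.056))
E
```

```text
[ 0.53282769 -0.2635768   0.09      ] 1.56341191956796
[ 0.5088044  -0.07868397  0.056     ]
[ 0.52355254 -0.07686621  0.056     ]
[ 0.51673718 -0.140123    0.056     ]
[ 0.52901091 -0.13862198  0.056     ]
```

View pics/w6c.png

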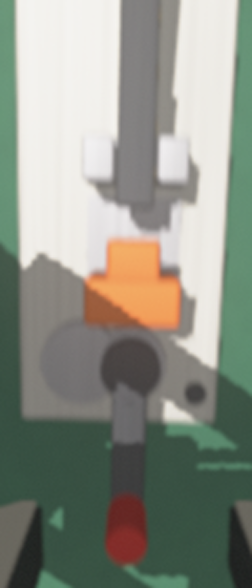

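play_rows --steps '[{"xyz": [1,0,0],"dr": [0,0,0],"claw": 0.6},{"xyz": [3,0.1,0],"dr": [0,0,0.01],"claw": 0.6},{"xyz": [6,0.2,0],"dr": [0,0,0.02],"claw": 0.6},{"xyz": [9,0.2,0],"dr": [0,0,0.03],"claw": 0.6},{"xyz": [11.5,0.3,0],"dr": [0,0,0.03],"claw": 0.6},{"xyz": [13.2,0.4,0],"dr": [0,0,0.03],"claw": 0.6},{"xyz": [14.2,0.4,0],"dr": [0,0,0.03],"claw": 0.6},{"xyz": [14.2,0.4,0],"dr": [0,0,0.03],"claw": 0.6},{"xyz": [14.2,0.4,0],"dr": [0,0,0.03],"claw": 0.6},{"xyz": [14.2,0.4,0],"dr": [0,0,0.03],"claw": 0.6}]'

```text
t: 7.5
tcp_pos: [0.5158, -0.0872, 0.2475]
tcp_rot: [0.674, 0.739, -0.0, -0.0]
contact_force: [-0.4, 0.6, -0.6]
gripper_width: 0.0557
```

```bash
python3 look.py 7 wrist top side; python3 -c "
import cv2
a=cv2.imread('pics/top7.png');b=cv2.imread('pics/side7.png')
cv2.imwrite('pics/s7c.png',cv2.resize(b[240:370,230:360],None,fx=4,fy=4,interpolation=cv2.INTER_CUBIC))"
```

```text
{'t': np.float64(7.6), 'tcp_pos': array([ 0.5158, -0.0872,  0.2476]), 'tcp_rot': array([ 6.739e-01,  7.389e-01, -1.000e-04, -0.000e+00]), 'gripper_width': np.float64(0.0556), 'contact_force': array([-0.3606,  0.2091,  0.6609]), 'joint_pos': array([-2.6550e-01, -4.5200e-02,  1.7702e+00, -2.0000e-04,  1.4168e+00,
       -3.5740e-01])}
```

View pics/wrist7.png

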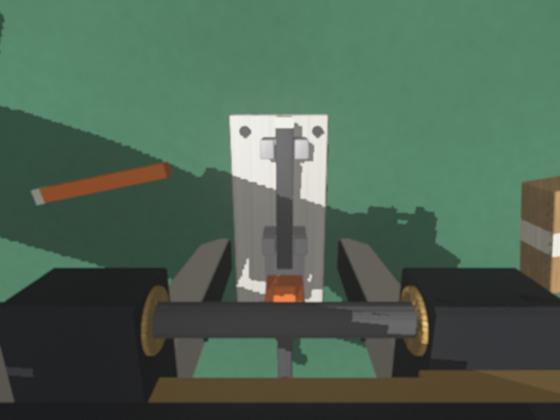

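View pics/s7c.png

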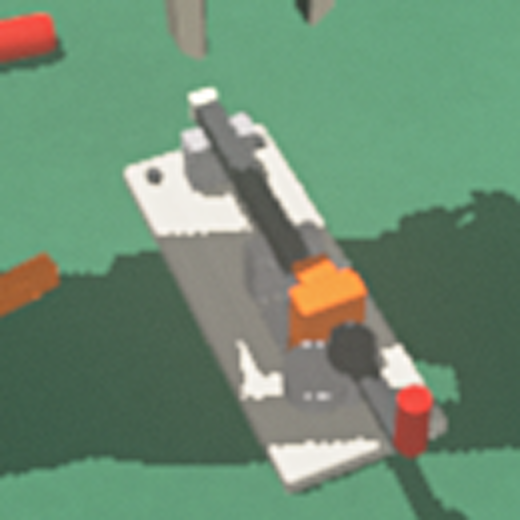

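```bash
python3 - <<'E'
import cv2
from h import *
W=cam("wrist7")
a=cv2.imread("pics/wrist7.png").astype(int)
for r in (122,135,170,200,220,255): 
    print(r,a[r,268:302].sum(1)//3)
print(a[108:132,285].sum(1)//3, a[255:285,285].sum(1)//3)
E
```

```text
122 [231 230 230 231 233 233 234 236 238 238 238 238 237 237 238 237 237 237
 237 237 237 237 237 238 236 228 212 201 206 216 225 230 230 231]
135 [230 229 229 231 233 232 220 177 129 113 114 114 115 114 114 113 114 115
 113 112 112 111 111 107 105 110 121 125 126 126 125 124 126 142]
170 [230 229 227 229 231 232 231 208 152 115 109 111 111 111 110 111 112 111
 111 110 109 109 108 104 102 109 121 126 126 126 125 125 124 141]
200 [123 122 120 121 124 125 123 112  89  72  67  67  68  69  67  69  70  68
  68  67  69  71  74  77  91 109 120 123 122 124 122 121 122 121]
220 [121 120 119 119 120 123 122 109  86  67  63  63  63  64  66  66  65  65
  65  65  66  64  64  68  85 107 119 121 122 122 121 120 120 120]
255 [102 101 102 103 102 103 104 101  90  71  62  62  61  61  61  61  61  61
  61  63  62  62  60  66  82  98 104 104 102 102 102 102 101 101]
[111 112 113 112 112 122 146 166 176 212 234 238 238 237 237 237 237 238
 236 220 163 120 112 113] [ 61  61  61  62  61  62  61  63  61  62  61  61  63  75  91 103 106 105
 104  97  85  75  72  72  72  73  71  74  73  73]
```

```bash
python3 - <<'E'
from h import *
from station import telemetry
W=cam("wrist7")
q={k:px2w(W,v,.056) for k,v in dict(e1=(284.5,116.8),bd=(284.5,128),e2=(284,268.5),m1=(284.2,135),m2=(284,220)).items()}
for k,v in q.items(): print(k,v)
print("cen",(q["e1"]+q["e2"])/2,np.linalg.norm(q["e1"]-q["e2"]))
d=q["m1"]-q["e2"];print("yaw",np.arctan2(d[1],d[0])-np.pi/2)
st=telemetry.observe()
print(rel(st,[.5163,-.0835,.113],.0945))
E
```

```text
e1 [ 0.51045108 -0.01798165  0.056     ]
bd [ 0.51123723 -0.02646095  0.056     ]
e2 [ 0.52191491 -0.14637822  0.056     ]
m1 [ 0.51149963 -0.03185493  0.056     ]
m2 [ 0.51781138 -0.10193327  0.056     ]
cen [ 0.51618299 -0.08217993  0.056     ] 0.12890732549184883
yaw 0.09069512124694512
(array([ 0.37,  0.08, 13.47]), array([-0.   ,  0.   , -0.003]))
```

play_rows --steps '[{"xyz": [0.2,0.1,1],"dr": [0,0,0],"claw": 0.5},{"xyz": [0.4,0.1,3],"dr": [0,0,0],"claw": 0.5},{"xyz": [0.45,0.1,6],"dr": [0,0,0],"claw": 0.5},{"xyz": [0.45,0.1,8.5],"dr": [0,0,0],"claw": 0.5},{"xyz": [0.45,0.1,10.5],"dr": [0,0,0],"claw": 0.5},{"xyz": [0.45,0.1,12],"dr": [0,0,0],"claw": 0.5},{"xyz": [0.45,0.1,13],"dr": [0,0,0],"claw": 0.5},{"xyz": [0.45,0.1,13.4],"dr": [0,0,0],"claw": 0.5},{"xyz": [0.45,0.1,13.4],"dr": [0,0,0],"claw": 0.5},{"xyz": [0.45,0.1,13.4],"dr": [0,0,0],"claw": 0.4}]'

```text
t: 8.65
tcp_pos: [0.5171, -0.0821, 0.1147]
tcp_rot: [0.673, 0.739, 0.0, 0.001]
contact_force: [-0.2, -0.9, 0.7]
gripper_width: 0.0423
```

```bash
python3 look.py 8 wrist
```

```text
{'t': np.float64(8.65), 'tcp_pos': array([ 0.5171, -0.0821,  0.1147]), 'tcp_rot': array([6.735e-01, 7.392e-01, 4.000e-04, 7.000e-04]), 'gripper_width': np.float64(0.0423), 'contact_force': array([-0.1861, -0.8582,  0.7053]), 'joint_pos': array([-0.2554,  0.1023,  1.8788, -0.    ,  1.1589, -0.3484])}
```

View pics/wrist8.png

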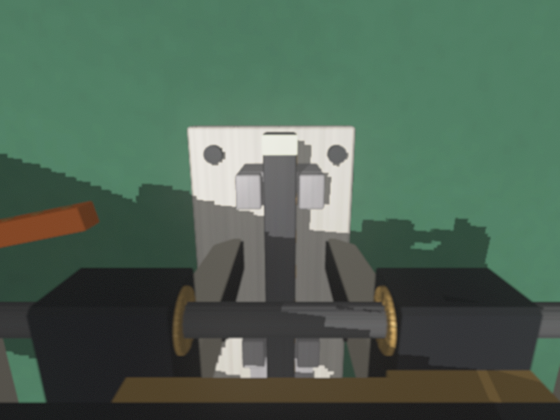

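play_rows --steps '[{"xyz": [0,-0.13,0.1],"dr": [0,0,0],"claw": 0.4},{"xyz": [0,-0.13,0.1],"dr": [0,0,0],"claw": 0.3},{"xyz": [0,-0.13,0.1],"dr": [0,0,0],"claw": 0.2},{"xyz": [0,-0.13,0.1],"dr": [0,0,0],"claw": 0.1},{"xyz": [0,-0.13,0.1],"dr": [0,0,0],"claw": 0.05},{"xyz": [0,-0.13,0.1],"dr": [0,0,0],"claw": 0.0},{"xyz": [0,-0.13,0.1],"dr": [0,0,0],"claw": 0.0},{"xyz": [0,-0.13,0.1],"dr": [0,0,0],"claw": 0.0},{"xyz": [0,-0.13,0.1],"dr": [0,0,0],"claw": 0.0},{"xyz": [0,-0.13,0.1],"dr": [0,0,0],"claw": 0.0}]' --grip_force 35

```text
t: 9.7
tcp_pos: [0.5152, -0.0821, 0.1129]
tcp_rot: [0.673, 0.739, 0.0, 0.0]
contact_force: [0.1, -0.1, 1.9]
gripper_width: 0.014
```

```bash
python3 look.py 9 wrist
```

```text
{'t': np.float64(9.7), 'tcp_pos': array([ 0.5152, -0.0821,  0.1129]), 'tcp_rot': array([6.735e-01, 7.392e-01, 1.000e-04, 1.000e-04]), 'gripper_width': np.float64(0.014), 'contact_force': array([ 0.1245, -0.1497,  1.8826]), 'joint_pos': array([-0.2563,  0.1012,  1.8837,  0.    ,  1.1565, -0.3492])}
```

View pics/wrist9.png

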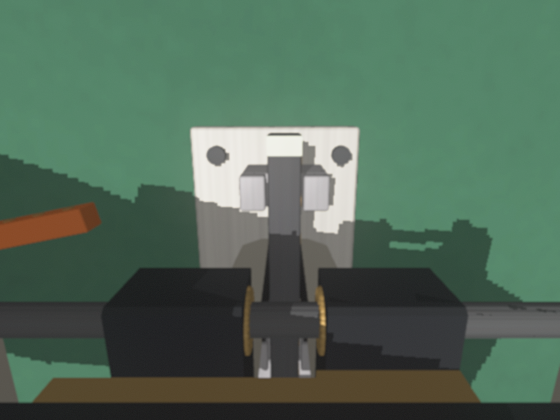

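play_rows --steps '[{"xyz": [0,0,-0.5],"dr": [0,0,0],"claw": 0.0},{"xyz": [0,0,-1.5],"dr": [0,0,0],"claw": 0.0},{"xyz": [0,0,-3],"dr": [0,0,0],"claw": 0.0},{"xyz": [0,0,-5],"dr": [0,0,0],"claw": 0.0},{"xyz": [0,0,-8],"dr": [0,0,0],"claw": 0.0},{"xyz": [0,0,-11],"dr": [0,0,0],"claw": 0.0},{"xyz": [0,0,-14],"dr": [0,0,0],"claw": 0.0},{"xyz": [0,0,-16],"dr": [0,0,0],"claw": 0.0},{"xyz": [0,0,-16.5],"dr": [0,0,0],"claw": 0.0},{"xyz": [0,0,-16.5],"dr": [0,0,0],"claw": 0.0}]'

```text
t: 10.75
tcp_pos: [0.5156, -0.0822, 0.2792]
tcp_rot: [0.673, 0.739, 0.001, 0.001]
contact_force: [1.2, 0.6, -1.7]
gripper_width: 0.0136
```

```bash
python3 look.py 10 wrist; python3 - <<'E'
from h import *
from station import telemetry
st=telemetry.observe()
print(rel(st,[.5203,.207,.275],.89))
E
```

```text
{'t': np.float64(10.75), 'tcp_pos': array([ 0.5156, -0.0822,  0.2792]), 'tcp_rot': array([6.735e-01, 7.392e-01, 6.000e-04, 1.200e-03]), 'gripper_width': np.float64(0.0136), 'contact_force': array([ 1.2109,  0.6326, -1.7498]), 'joint_pos': array([-0.2563, -0.0713,  1.7369, -0.    ,  1.4734, -0.3492])}
(array([28.73,  3.21,  0.26]), array([ 0.   ,  0.   , -0.797]))
```

View pics/wrist10.png

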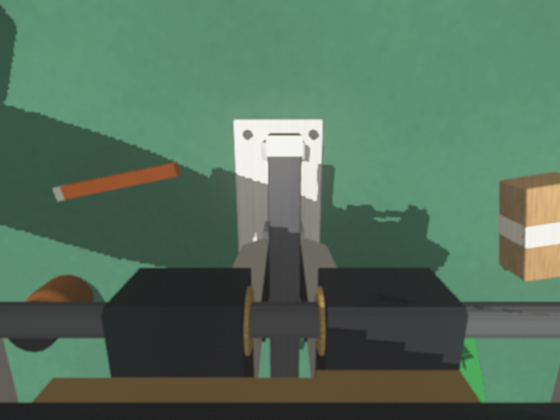

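play_rows --steps '[{"xyz": [0.5,0.1,-0.5],"dr": [0,0,-0.02],"claw": 0.0},{"xyz": [1.5,0.2,-1],"dr": [0,0,-0.05],"claw": 0.0},{"xyz": [3,0.4,-1.5],"dr": [0,0,-0.1],"claw": 0.0},{"xyz": [5,0.6,-2],"dr": [0,0,-0.16],"claw": 0.0},{"xyz": [7.5,0.9,-2],"dr": [0,0,-0.23],"claw": 0.0},{"xyz": [10,1.2,-2],"dr": [0,0,-0.3],"claw": 0.0},{"xyz": [12.5,1.4,-2],"dr": [0,0,-0.37],"claw": 0.0},{"xyz": [15,1.7,-2],"dr": [0,0,-0.44],"claw": 0.0},{"xyz": [17,1.9,-2],"dr": [0,0,-0.5],"claw": 0.0},{"xyz": [18,2,-2],"dr": [0,0,-0.54],"claw": 0.0}]'

```text
t: 11.8
tcp_pos: [0.5178, 0.1017, 0.2978]
tcp_rot: [0.449, 0.894, 0.0, -0.0]
contact_force: [0.2, -0.3, -1.3]
gripper_width: 0.0141
```

```bash
python3 look.py 11 wrist; python3 - <<'E'
from h import *
from station import telemetry
st=telemetry.observe()
print(rel(st,[.5203,.207,.275],.89))
E
```

```text
{'t': np.float64(11.8), 'tcp_pos': array([0.5178, 0.1017, 0.2978]), 'tcp_rot': array([ 4.489e-01,  8.936e-01,  2.000e-04, -3.000e-04]), 'gripper_width': np.float64(0.0141), 'contact_force': array([ 0.1835, -0.2741, -1.3412]), 'joint_pos': array([ 9.6400e-02, -6.3100e-02,  1.6951e+00,  7.0000e-04,  1.5099e+00,
       -5.4330e-01])}
(array([8.25, 6.47, 2.29]), array([ 0.001, -0.001, -0.249]))
```

View pics/wrist11.png

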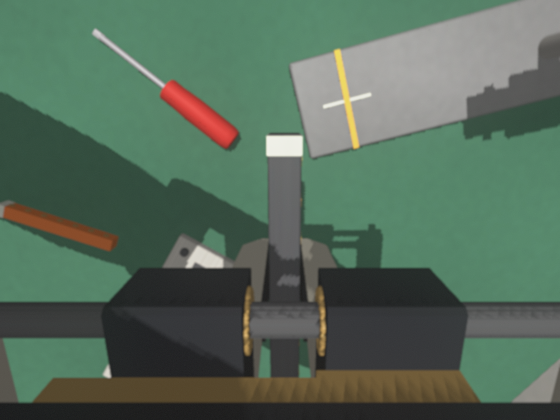

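```bash
python3 - <<'E'
import cv2
from h import *
W=cam("wrist11")
a=cv2.imread("pics/wrist11.png")
hsv=cv2.cvtColor(a,cv2.COLOR_BGR2HSV); m=cv2.inRange(hsv,(20,130,120),(35,255,255)); m[200:]=0
ys,xs=np.nonzero(m); P=np.array([px2w(W,(x,y),.012)[:2] for x,y in zip(xs,ys)])
c=P.mean(0);u,s,v=np.linalg.svd(P-c);d=v[0]*np.sign(v[0][1]); pr=(P-c)@d
print(len(P),"mean",c,"mid",c+d*(pr.max()+pr.min())/2,"len",np.ptp(pr),"yaw",np.arctan2(d[1],d[0])-np.pi/2)
print("cross",px2w(W,(347,101),.012))
q=px2w(W,(290,64),.012)-px2w(W,(313,158),.012);print("edge yaw",np.arctan2(q[1],q[0])-np.pi/2, np.linalg.norm(q))
T=cam("top0");a=pickle.load(open("top0.pkl","rb"))["image"][:,:,::-1]
hsv=cv2.cvtColor(a,cv2.COLOR_BGR2HSV); m=cv2.inRange(hsv,(20,130,120),(35,255,255)); m[:,:200]=0;m[:,270:]=0;m[:190]=0;m[245:]=0
ys,xs=np.nonzero(m); P=np.array([px2w(T,(x,y),.012)[:2] for x,y in zip(xs,ys)])
c=P.mean(0);u,s,v=np.linalg.svd(P-c);d=v[0]*np.sign(v[0][1]); pr=(P-c)@d
print(len(P),"mean",c,"mid",c+d*(pr.max()+pr.min())/2,"len",np.ptp(pr),"yaw",np.arctan2(d[1],d[0])-np.pi/2)
E
```

```text
476 mean [0.51960444 0.20903617] mid [0.52021067 0.20854454] len 0.10013724313070205 yaw 0.889397234044587
cross [0.52094907 0.20841018 0.012     ]
edge yaw 0.900452787061667 0.09791301998955872
73 mean [0.52093126 0.20630083] mid [0.52053454 0.20662209] len 0.10002784986036367 yaw 0.890131705194519
```

Focus ≈ (0.5203, 0.2076, 0.170), yaw 0.89. Approach it from above, then lower.

play_rows --steps '[{"xyz": [0.4,0.3,0],"dr": [0,0,-0.02],"claw": 0.0},{"xyz": [1.2,1,0],"dr": [0,0,-0.05],"claw": 0.0},{"xyz": [2.4,1.9,0],"dr": [0,0,-0.08],"claw": 0.0},{"xyz": [3.8,3,0],"dr": [0,0,-0.12],"claw": 0.0},{"xyz": [5.2,4.1,0],"dr": [0,0,-0.16],"claw": 0.0},{"xyz": [6.6,5.2,0.2],"dr": [0,0,-0.2],"claw": 0.0},{"xyz": [7.6,6,0.5],"dr": [0,0,-0.23],"claw": 0.0},{"xyz": [8.1,6.4,1],"dr": [0,0,-0.245],"claw": 0.0},{"xyz": [8.3,6.5,1.5],"dr": [0,0,-0.25],"claw": 0.0},{"xyz": [8.3,6.5,2],"dr": [0,0,-0.25],"claw": 0.0}]'

```text
t: 12.85
tcp_pos: [0.5215, 0.2043, 0.277]
tcp_rot: [0.337, 0.941, -0.0, -0.0]
contact_force: [-0.3, -0.2, -1.6]
gripper_width: 0.0132
```

```bash
python3 look.py 12 wrist side; python3 - <<'E'
from h import *
from station import telemetry
st=telemetry.observe()
print(rel(st,[.5203,.2076,.235],.89))
E
```

```text
{'t': np.float64(12.9), 'tcp_pos': array([0.5212, 0.2039, 0.276 ]), 'tcp_rot': array([ 3.374e-01,  9.413e-01, -7.000e-04, -7.000e-04]), 'gripper_width': np.float64(0.0139), 'contact_force': array([ 0.7268,  0.1119, -2.2165]), 'joint_pos': array([ 2.8150e-01,  3.6900e-02,  1.6358e+00, -3.0000e-04,  1.4708e+00,
       -6.0090e-01])}
(array([0.31, 0.25, 4.14]), array([-0.002, -0.001, -0.008]))
```

View pics/side12.png

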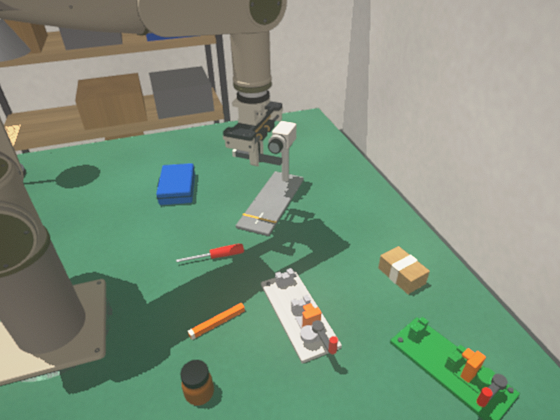

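play_rows --steps '[{"xyz": [0.1,0.1,0.3],"dr": [0,0,0],"claw": 0.0},{"xyz": [0.2,0.2,0.8],"dr": [0,0,-0.01],"claw": 0.0},{"xyz": [0.3,0.2,1.5],"dr": [0,0,-0.01],"claw": 0.0},{"xyz": [0.3,0.2,2.2],"dr": [0,0,-0.01],"claw": 0.0},{"xyz": [0.3,0.2,3],"dr": [0,0,-0.01],"claw": 0.0},{"xyz": [0.3,0.2,3.6],"dr": [0,0,-0.01],"claw": 0.0},{"xyz": [0.3,0.2,4.0],"dr": [0,0,-0.01],"claw": 0.0},{"xyz": [0.3,0.2,4.1],"dr": [0,0,-0.01],"claw": 0.0},{"xyz": [0.3,0.2,4.1],"dr": [0,0,-0.01],"claw": 0.0},{"xyz": [0.3,0.2,4.1],"dr": [0,0,-0.01],"claw": 0.0}]'

```text
t: 13.95
tcp_pos: [0.5208, 0.2079, 0.2371]
tcp_rot: [0.332, 0.943, 0.0, 0.0]
contact_force: [0.1, -0.3, -2.3]
gripper_width: 0.0138
```

```bash
python3 look.py 13 wrist side top; python3 - <<'E'
from h import *
import cv2
from station import telemetry
st=telemetry.observe()
print(rel(st,[.5203,.2076,.235],.89))
b=cv2.imread('pics/side13.png');cv2.imwrite('pics/s13c.png',cv2.resize(b[80:240,190:340],None,fx=3.6,fy=3.6,interpolation=cv2.INTER_CUBIC))
E
```

```text
{'t': np.float64(14.05), 'tcp_pos': array([0.5208, 0.2079, 0.2372]), 'tcp_rot': array([3.324e-01, 9.431e-01, 2.000e-04, 3.000e-04]), 'gripper_width': np.float64(0.0139), 'contact_force': array([ 0.1337, -0.1117, -0.9719]), 'joint_pos': array([ 0.2884,  0.0641,  1.6796,  0.    ,  1.3971, -0.6046])}
(array([ 0.02, -0.06,  0.22]), array([0.001, 0.   , 0.003]))
```

View pics/s13c.png

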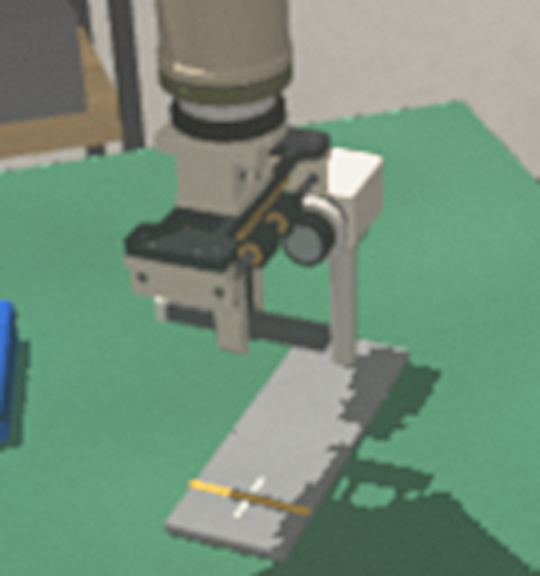

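View pics/wrist13.png

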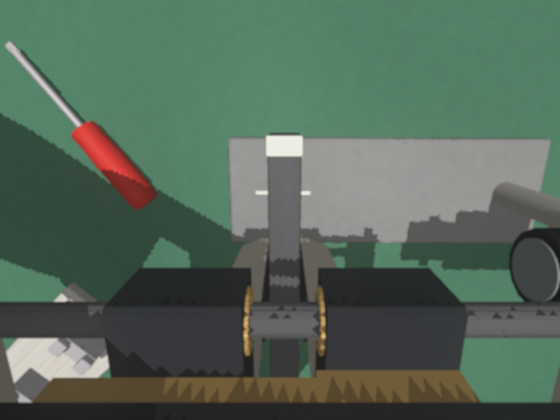

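View pics/top13.png

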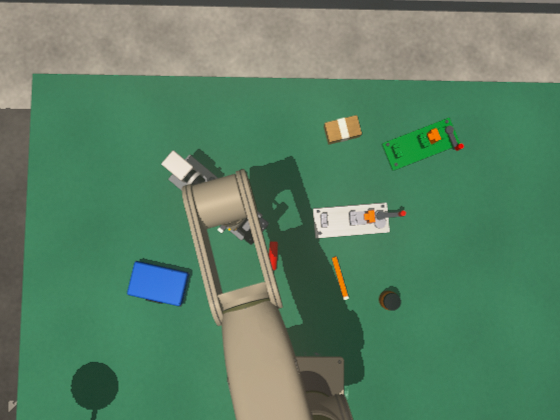

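```bash
python3 - <<'E'
from h import *
W=cam("wrist13");S=cam("side13")
e=px2w(W,(284.5,136),.180); yv=np.array([-np.sin(.89),np.cos(.89)]); xv=np.array([np.cos(.89),np.sin(.89)])
F=np.array([.5203,.2076])
c=e[:2]-.065*yv; print("bar centre est",c,"in stand",(c-F)@xv,(c-F)@yv)
x=px2w(W,(283.5,192.5),.012); print("cross line", x,(x[:2]-F)@xv,(x[:2]-F)@yv)
# side: white end (160,309) right end (328,336) of crop
g=lambda p:((p[0]+.5)/3.6-.5+190,(p[1]+.5)/3.6-.5+80)
for z in(.16,.172,.18):
  for s in(65,-65): 
    p=w2px(S,[*(F+yv*s/1000),z]); print(z,s,(p-[190,80]+.5)*3.6-.5)
E
```

```text
bar centre est [0.52303479 0.20739525] in stand 0.0015622082222993086 -0.0022539977506975555
cross line [0.52103014 0.20856534 0.012     ] 0.001209700361378689 4.022579556163394e-05
0.16 65 [157.03995012 320.21821202]
0.16 -65 [324.05091033 354.27626787]
0.172 65 [155.64529373 306.08642302]
0.172 -65 [323.79287734 339.86736612]
0.18 65 [154.70484289 296.55701272]
0.18 -65 [323.61880644 330.14701755]
```

play_rows --steps '[{"xyz": [0.1,0,0.1],"dr": [0,0,0],"claw": 0.0},{"xyz": [0.1,0,0.2],"dr": [0,0,0],"claw": 0.0},{"xyz": [0.1,0,0.2],"dr": [0,0,0],"claw": 0.0},{"xyz": [0.1,0,0.2],"dr": [0,0,0],"claw": 0.0},{"xyz": [0.1,0,0.2],"dr": [0,0,0],"claw": 0.0},{"xyz": [0.1,0,0.2],"dr": [0,0,0],"claw": 0.0},{"xyz": [0.1,0,0.2],"dr": [0,0,0],"claw": 0.0},{"xyz": [0.1,0,0.2],"dr": [0,0,0],"claw": 0.0},{"xyz": [0.1,0,0.2],"dr": [0,0,0],"claw": 0.0},{"xyz": [0.1,0,0.2],"dr": [0,0,0],"claw": 0.0}]'

```text
t: 15.1
tcp_pos: [0.5198, 0.2085, 0.2347]
tcp_rot: [0.332, 0.943, 0.0, 0.0]
contact_force: [0.7, -0.7, -1.2]
gripper_width: 0.0139
```

```bash
python3 look.py 14 wrist; python3 - <<'E'
from station import telemetry,bot
st=telemetry.observe(); print(st["qvel"],st["tcp_pos"],st["gripper_width"])
print(bot.finish_job())
E
```

```text
{'t': np.float64(15.1), 'tcp_pos': array([0.5198, 0.2085, 0.2347]), 'tcp_rot': array([0.3325, 0.9431, 0.    , 0.    ]), 'gripper_width': np.float64(0.0139), 'contact_force': array([ 0.7386, -0.6836, -1.1637]), 'joint_pos': array([ 0.2899,  0.0647,  1.6835,  0.    ,  1.3933, -0.6031])}
[ 2.46475223e-04 -5.02647249e-04  1.10568558e-03  4.65776347e-04
 -2.61702000e-04  5.73154912e-05] [0.51978245 0.20847407 0.23473601] 0.01379798299511169
the job is handed in; nothing more can be done
None
```

I swung the lever round to free, lifted the bar out of its saddles and handed the job in with the bar held at the focus point, at about 15 s of the 51 s allowed.

- **Lever:** I measured it at about 1.56 rad in the wrist picture after letting go of the knob. The side picture showed the bar still in its saddles. The last top picture shows the lever still in line with the bar.
- **Grip:** The bar was taken at its middle with 35 N. The finger opening stayed at about 14 mm, the bar's width, through to the end. The arm was standing still at hand-in.
- **Position:** My last picture measurement put the bar's centre about 2 mm from the focus point along the stand's x and y. I then made a 1 to 2 mm correction; after it I checked only the arm's pose, which puts the bar's centre 170 mm above the table. The tool points straight down and is within about 0.01 rad of the line's direction.
- **Orientation:** The white end is towards the stand's +y, as wanted. I did not see the pins themselves in a picture; that they face the lens follows from the white end's side and the bar being right way up.
- **Disagreements:** The top and wrist cameras differed by about 2 mm on where the middle of the yellow line lies, so I used a point between them. No check failed. The pictures show no contact with the stand, and the carton, jar, screwdriver and case looked unmoved by eye; I did not measure either.

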